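# Open the label printer for a new roll

## Task

The label printer, the wider of the two dark desktop printers on the packing bench, needs a new roll. Press the long release key on its front deck so that its lid springs up, then steady the lid with the gripper and ease it right back, without flinging it, until it rests still in its fully open position, leaning back past upright. Leave the narrower receipt printer alone.

Things in the scene. Friction and masses are not known exactly. Their poses are not given: they have to be found in the camera images.
- label_printer: the wider printer, fixed: a dark grey box 200 mm deep (x), 170 mm wide (y), 115 mm high. Origin at the centre of its underside; x points level from its front to its back, y to the left as seen from the front, z up. Its lid's hinge line runs along y at x = +80 mm, 111 mm high. A small dark disc on the front deck, 52 mm to the left (+y), is the feed button: not needed
- release_top (a point): centre of the top face of the label printer's release key: a pale grey oblong key, 22 mm deep (x) and 48 mm wide (y), in the middle of the printer's front deck, at x = -78 mm from the printer's origin. Its top is 125 mm above the bench, 10 mm proud of the deck, and goes down as it is pressed. Axes as the printer's
- release (a joint): travel of the release key in m: 0 up, 0.006 fully down; sprung, 1.5 N to start and about 5 N fully down. The latch lets go at about 0.004; the key springs back up when left
- lid_edge (a point): middle of the lid's free (front) edge, half-way through its thickness. The lid is a mid-grey plate, 130 mm from hinge to front edge, 148 mm wide, 8 mm thick, 150 g; shut, it is level with the deck and its edge is 28 mm behind the key's centre. x points from the edge to the hinge, y along the edge, z out of its outer face. A hook 14 mm wide, 22 mm deep hangs under the edge at y = +55 mm: push elsewhere
- lid (a joint): opening angle of that lid in rad: 0 shut and latched; about 0.7 where its sprung pin leaves it once popped up (it may bob a moment); 1.57 upright; 1.9 at its open stop, leaning back. Above 0.7 it swings freely with slight friction: left short of upright it drops back on the pin, left beyond upright it falls back on the stop
- receipt_printer: the narrower printer, to be left alone: a fixed dark grey box 170 mm deep (x), 110 mm wide (y) and 105 mm high with a similar but shorter key. Origin at the centre of its underside; x points to its back, z up

How it is judged:
By the outcome, as a careful person would: the job done as asked, in the order asked, and still so for the second after the job is handed in, with the robot touching nothing.
It also fails if it takes over 43 s, if anything falls off the work surface, if the arm or the gripper's body presses on something with over 40 N, if the wrist force passes 120 N, or if a joint passes its speed limit or range.

## Robot

A 6-joint arm with a two-finger parallel gripper is mounted at the origin on the work surface. World frame = base frame: x ahead of the robot, y to its left, z up, the work surface at z = 0. Lengths are in m, angles in rad, forces in N, time in s.
With the tool pointing down it reaches from about 0.25 to 0.8 m from the base axis. Payload 8.5 kg.
Tool frame: the origin (TCP) lies between the finger pads; the fingertips stand 14 mm ahead of it and the grasp point (between the pads) lies 5 mm behind it (env.tip_extent is the distance from the TCP to the fingertips, in m); x points along the fingers, z is the direction in which the jaws open and shut, and the axes are right-handed (so a half turn about x gives the same grasp; the last joint's range is limited). The gripper opens to 85 mm and grips with 20 to 120 N. Pads are 22 mm wide; open, the fingers measure 114 mm over their backs; the gripper's body (76 mm by 85 mm) begins 54 mm behind the grasp point. The pads swing forward as they close: fully open they stand 13 mm farther back than shut.
Start: joints at [1.197, 0.238, -0.013, 1.319, 0, 1.571], TCP at [0.192, 0.489, 0.245] pointing down, gripper open.
Joint ranges: [-2.66, 2.66], [-1.03, 1.9], [-1.14, 1.46], [-1.82, 2.27], [-1.45, 1.34], [-3.14, 3.14]. Speed limits (rad/s): [2.22, 2.22, 2.79, 3.14, 3.14, 3.14].

## Interface

Orientations are given as a unit quaternion [w, x, y, z].
In Python, from cell import env, camera gives the robot as it stands.
- The arm moves only by the tool carry_out, never from a script. Its argument "series" is a list of rows, each an object of numbers: "dx", "dy", "dz": the shift along the world's x, y, z in m; "roll": the turn about the world's z in degrees. In form: [{"dx": .., "dy": .., "dz": .., "roll": ..}, ...]. A call has 1 to 5 rows; each row is the pose to reach, as a shift and turn from the pose commanded when the call began; what a row does not reach only later rows make up. A row lasts 1/12 s, in which the tool goes at most 41.7 mm and 7.16 degrees, less where a joint would pass 70% of its speed; a pose out of reach is approached as far as the arm can. A call with a gripper value outside its range is refused whole. "grip" is the finger opening in m, from 0 to 0.0854, set as the call begins (left out, the last holds). The fingers move at their own pace and stop on an object; "force" is the grip in N (left out, the last holds). Time passes only in rows, so rows that repeat a pose let the fingers close. It gives the time, the measured TCP pose, the force and the opening at its end, in the units of the state.
- env.get_obs(): the state, without advancing time (a new reading comes with each control period).
- camera(name): name is "scene" or "top" or "wrist"; returns a dict with "img" (384x512x3 uint8, red, green, blue), "vertical_fov" (degrees; the focal length in pixels is half the picture's height over the tangent of half this angle, whatever the lens; pixels are square), "cx", "cy" (the principal point, pixels), "D" ([k1, k2, p1, p2, k3] as OpenCV has them; the pictures are not rectified), "world_to_cam" (4x4, takes a point from world to camera coordinates). Camera axes: x right, y up, looking along -z (the intrinsics and any distortion apply to the point x, -y, -z); pixel columns grow to the right and rows downward; lengths in m; the calibration is good to about 2 mm. A picture is of the moment at which its call begins. There is no depth.
- env.finish_job(): hands the job in, once; it reports no verdict.
The state is a dict: "time_s": time; "qpos": joint angles; "qvel": joint speeds; "tau": joint torques, N m; "tool_pos": TCP position; "tcp_rot": TCP orientation; "force": force on the tool from outside, world axes, zero at the start; "moment": the same for the moment, N m; "width": opening from 0.0 (shut) to 1.0 (fully open).
Only numpy, scipy, OpenCV 4.12 (cv2) and the standard library are available. Lean on these libraries where they do the work, as an engineer would, in place of code of your own. Each camera call takes 0.05 s, during which the arm holds its last target.

## Working session

There is one attempt and no reset: what is moved stays moved. The work goes in short steps, Python scripts to look and compute and a tool call to move; the robot and the scene stay as the last step left them, time stands still between calls to the robot, and variables do not carry over. Pictures are saved under pics/ and viewed, and the job is handed in when it is done.

Besides the shell and the picture viewer there is one more tool, called after "Request:" by a JSON object that holds its "name" and its "arguments", one argument or row to a line. carry_out: Moves the arm, as the interface text tells. Its arguments: {"type":"object","properties":{"series":{"type":"array","items":{"type":"object","properties":{"dx":{"type":"number"},"dy":{"type":"number"},"dz":{"type":"number"},"roll":{"type":"number"}}}},"grip":{"type":"number"},"force":{"type":"number"}},"required":["series"]}

```bash
ls; mkdir -p pics
cat > h.py <<'E'
import numpy as np, cv2
from cell import env, camera
def K(c):
    h=c["img"].shape[0]; f=h/2/np.tan(np.radians(c["vertical_fov"])/2)
    return np.array([[f,0,c["cx"]],[0,f,c["cy"]],[0,0,1.]])
def ray(c,px):
    px=np.array(px,float).reshape(-1,1,2)
    u=cv2.undistortPointsIter(px,K(c),np.array(c["D"],float),None,None,(3,100,1e-10)).reshape(-1,2)
    d=np.c_[u[:,0],-u[:,1],-np.ones(len(u))]
    T=np.linalg.inv(c["world_to_cam"]); return T[:3,3], d@T[:3,:3].T
def onz(c,px,z):
    o,d=ray(c,px); return o+d*((z-o[2])/d[:,2])[:,None]
def proj(c,P):
    P=np.atleast_2d(P); T=np.array(c["world_to_cam"]); q=P@T[:3,:3].T+T[:3,3]
    q=q*[1,-1,-1]
    return cv2.projectPoints(q,np.zeros(3),np.zeros(3),K(c),np.array(c["D"],float))[0].reshape(-1,2)
def two(ca,a,cb,b):
    o1,d1=ray(ca,a);o2,d2=ray(cb,b);d1=d1[0];d2=d2[0]
    s=np.linalg.lstsq(np.c_[d1,-d2],o2-o1,rcond=None)[0]
    p=o1+s[0]*d1;q=o2+s[1]*d2; return (p+q)/2,np.linalg.norm(p-q)
def save(c,n): cv2.imwrite("pics/"+n,cv2.cvtColor(c["img"],cv2.COLOR_RGB2BGR))
E
python3 - <<'E'
from h import *
import pickle
C={n:camera(n) for n in("scene","top","wrist")}
pickle.dump(C,open("c0.pkl","wb"))
for n in C: save(C[n],n+"0.png"); print(n,C[n]["vertical_fov"],C[n]["D"],np.linalg.inv(C[n]["world_to_cam"])[:3,3])
print(env.get_obs())
E
```

```text
pics
scene 54.25277592396394 [-0.00968086  0.          0.          0.          0.        ] [0.95405866 0.5544464  0.70013882]
top 51.68536001952526 [0.03513927 0.         0.         0.         0.        ] [0.37915225 0.00515394 0.90001203]
wrist 70.67026769973448 [-0.03148154  0.          0.          0.          0.        ] [0.12317473 0.5162413  0.37271595]
{'time_s': 0.15, 'qpos': array([ 1.19701874e+00,  2.38674176e-01, -1.40394111e-02,  1.31916542e+00,
       -2.12810081e-06,  1.57080814e+00]), 'qvel': array([-0.00014426, -0.00344971,  0.00293582,  0.00016022, -0.00129024,
       -0.00013357]), 'tau': array([ 3.09624884e-04, -5.39078557e+01,  3.46597695e+01,  1.45088675e-02,
       -2.24803830e-05, -2.69478647e-05]), 'tool_pos': array([0.1915951 , 0.48849283, 0.24481716]), 'tcp_rot': array([ 0.58388136, -0.39860493,  0.58451301,  0.39817235]), 'force': array([-0.93285178,  0.21782352,  0.28562558]), 'moment': array([ 0.00537995,  0.00482184, -0.04508754]), 'width': 0.9955433513981841}
```

View pics/scene0.png

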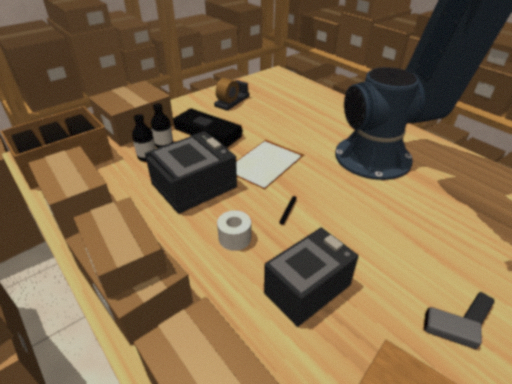

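View pics/top0.png

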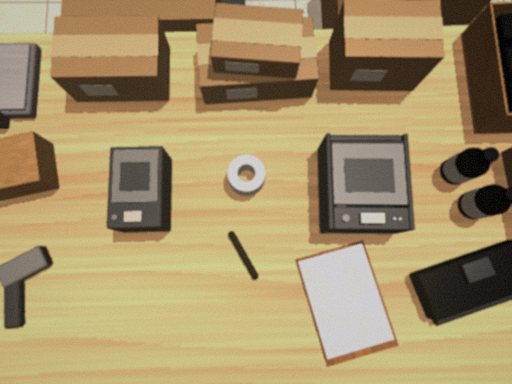

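View pics/wrist0.png

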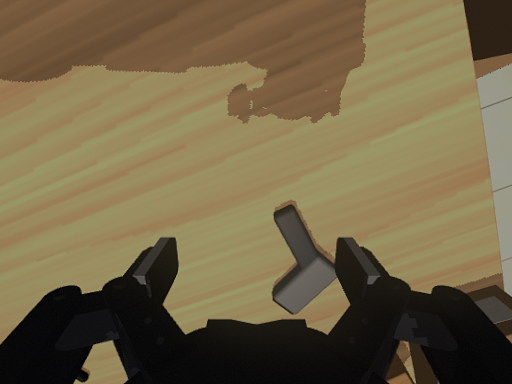

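Run:
```python
from h import *
import pickle
C=pickle.load(open("c0.pkl","rb"))
t=C["top"];s=C["scene"]
a=cv2.resize(t["img"][120:245,305:425],None,fx=5,fy=5,interpolation=cv2.INTER_NEAREST)
b=cv2.resize(s["img"][125:215,140:245],None,fx=6,fy=6,interpolation=cv2.INTER_NEAREST)
for n,i in(("tz",a),("sz",b)): cv2.imwrite(f"pics/{n}.png",i[:600,:,::-1])
def blobs(im,x0,x1,y0,y1,lo,hi):
    g=im.astype(int);v=g.mean(2);m=((v>lo)&(v<hi)&(np.ptp(g,axis=2)<45)).astype(np.uint8)
    mm=np.zeros_like(m);mm[y0:y1,x0:x1]=m[y0:y1,x0:x1]
    n,l,st,ce=cv2.connectedComponentsWithStats(mm,connectivity=4)
    for i in range(1,n):
        if st[i,4]>15:print(i,st[i],ce[i], cv2.minAreaRect(cv2.findContours((l==i).astype(np.uint8),0,2)[0][0]))
print("top key");blobs(t["img"],345,400,205,230,140,260)
print("top lid");blobs(t["img"],315,420,125,212,80,135)
print("scene key");blobs(s["img"],190,235,130,165,110,260)
```

```text
top key
1 [361 212  25  11 253] [372.4743083  217.21343874] ((373.0, 217.0), (10.0, 24.0), 90.0)
2 [345 215   4   6  22] [346.36363636 217.5       ] ((346.5, 217.5), (5.0, 3.0), 90.0)
top lid
4 [330 135  68   5 259] [360.15444015 136.67181467] ((363.5, 137.0), (4.0, 67.0), 90.0)
11 [331 142  77  62 256] [367.109375  158.3984375] ((369.0, 172.5), (61.0, 76.0), 90.0)
18 [407 149   3  14  19] [407.94736842 155.73684211] ((407.7746276855469, 155.52049255371094), (12.946611404418945, 1.629643440246582), 84.80557250976562)
22 [ 343  158   53   35 1732] [369.23036952 174.82967667] ((368.9999694824219, 174.99998474121094), (51.99999237060547, 33.99999237060547), -0.0)
32 [409 176   3  27  41] [410.14634146 189.04878049] ((410.0, 189.0), (26.0, 2.0), 90.0)
38 [330 194   2  18  25] [330.28 203.8 ] ((330.5, 202.5), (1.0, 17.0), 0.0)
39 [333 196  74  16 394] [365.20558376 207.80456853] ((369.18292236328125, 207.3536376953125), (73.9891357421875, 14.797825813293457), 6.34019136428833)
41 [410 203   3   9  18] [411.33333333 207.22222222] ((411.0, 207.0), (2.0, 8.0), 0.0)
scene key
1 [207 138  13   9  68] [212.73529412 142.04411765] ((212.65853881835938, 141.9268341064453), (12.493901252746582, 5.934603214263916), 38.65980911254883)
```

Run:
```python
from h import *
import pickle
C=pickle.load(open("c0.pkl","rb"))
s=C["scene"]["img"].astype(int).mean(2).astype(int)
print(s[130:160,190:235:1][:, ::2])
```

```text
[[ 12   8   0   2   7   7  14  17  14  13  14  15  11  15  11  14  12  10
   17  12  10  11   8]
 [  7  10   7   9  13  12  27  28  15  13  15  15  13  10   3  15   6  15
   16  13  15  14   4]
 [  7   3  13   7  16  27  37  40  32  12  10  11   9  11  14  14  11  16
   13  11  16   8  10]
 [ 19  10  13  20  36  40  47  44  37  20  16  10   9   9  15  12  14  14
   11   9  12   9   3]
 [ 30  12  26  37  42  43  51  48  43  36  16  10   6  11   9   9  12  16
   18  12   2   1   4]
 [ 57  30  38  44  47  47  61  68  49  44  31  11  12   5  10  15  12  13
    8  10   1   5   1]
 [ 69  46  42  45  51  48  74  82  56  46  48  34  10   8   7   6  12   8
   11   4   3   2   3]
 [ 72  59  39  47  51  50  62  79  69  63  78  82  33   7   7  10   4  13
   11   3   7   8   1]
 [ 82  82  51  44  47  45  53  74  81  95 117 129  64  18   9   8   6   4
   10   4   2   2   0]
 [ 98  98  71  46  45  49  46  58  89 135 147 150 105  50  12   1   8   9
    0   6   6   2   0]
 [101 103  91  66  48  44  50  54  95 149 157 157 140  91  28   8   7   3
    6   7   1   6  13]
 [102 103 102  87  50  46  48  50
[... 1110 characters left out ...]
 53  46  66 118 147]
 [ 47  48  45  49  48  72  93 101 104 103  87  53  44  49  47  49  66  63
   47  47  51  83 137]
 [ 50  50  50  49  48  54  82  98 102 103  97  72  48  52  48  51  50  47
   49  47  49  58 104]
 [ 48  51  48  44  48  51  63  89 101 100 104  91  61  44  47  47  50  45
   48  45  47  52  75]
 [ 51  47  50  49  49  49  52  75  99 102 104 101  85  51  43  49  50  48
   46  48  45  43  55]
 [ 52  50  50  43  48  46  49  59  88 101 104 104  97  67  44  51  49  46
   44  47  45  37  41]
 [ 50  47  47  46  51  53  47  57  79 103 103 101 103  88  57  42  45  43
   43  44  38  31  34]
 [ 46  48  53  51  49  50  57  70  85 102 103 101 102  99  65  44  47  44
   42  32  25  24  27]]
```

View pics/tz.png

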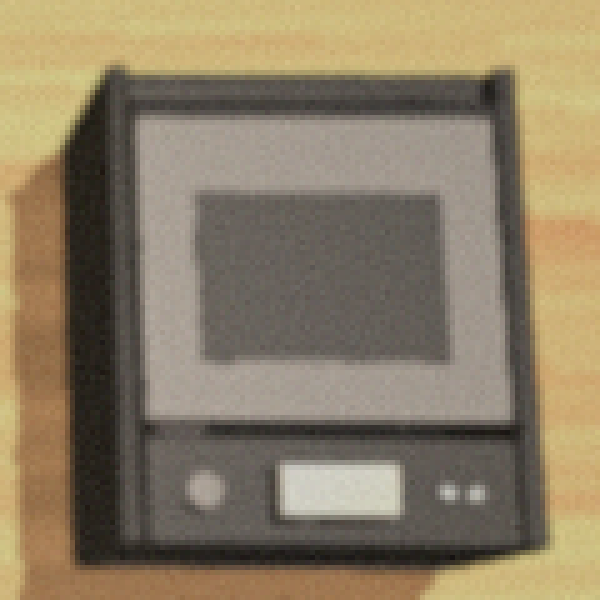

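View pics/sz.png

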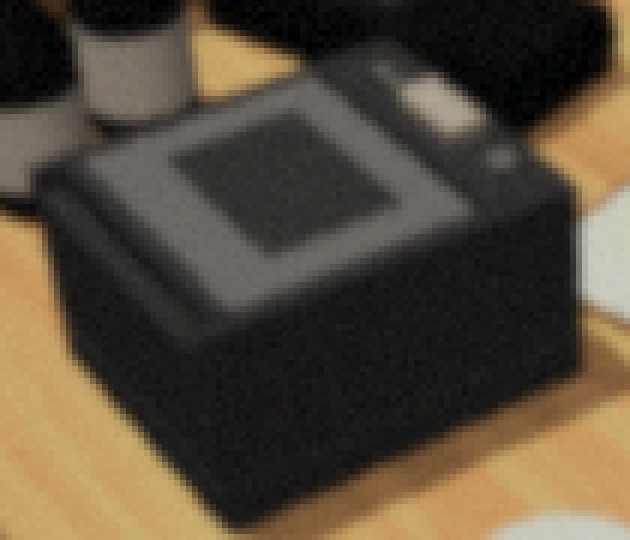

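Run:
```python
from h import *
import pickle
C=pickle.load(open("c0.pkl","rb"))
t=C["top"];s=C["scene"]
print("key",two(t,[372.5,217.4],s,[212.9,142.0]), onz(t,[[372.5,217.4]],.125))
L=np.array([[135,115],[495,118],[148,420],[513,425]])/5-.4+[305,120]
SL=np.array([[220,310],[85,155],[475,212],[322,70]])/6-.4+[140,125]
P=onz(t,L,.115);print(P,P.mean(0))
for a,b in zip(L,SL):print(two(t,a,s,b))
f=P[[2,3]].mean(0);b=P[[0,1]].mean(0);d=b-f;print("yaw",np.degrees(np.arctan2(d[1],d[0])), np.degrees(np.arctan2(*(P[[0,2]]-P[[1,3]]).sum(0)[[0,1]])*-1))
d=C["scene"]
print(env.get_obs()["tool_pos"])
from scipy.spatial.transform import Rotation as R
q=env.get_obs()["tcp_rot"];print(R.from_quat(q,scalar_first=True).as_matrix())
```

```text
key (array([ 0.46479195, -0.23890965,  0.1222796 ]), np.float64(0.00023937706789509524)) [[ 0.46440374 -0.23796873  0.125     ]]
[[ 0.62198032 -0.17005909  0.115     ]
 [ 0.61707858 -0.31767965  0.115     ]
 [ 0.49482704 -0.1671436   0.115     ]
 [ 0.4895794  -0.31213054  0.115     ]] [ 0.55586634 -0.24175322  0.115     ]
(array([ 0.62370033, -0.17144031,  0.11330258]), np.float64(0.0029156452784996553))
(array([ 0.61563304, -0.31617063,  0.11644945]), np.float64(0.0024321230597626514))
(array([ 0.49506336, -0.16765245,  0.11142601]), np.float64(0.000775280308621388))
(array([ 0.48849419, -0.31050609,  0.11703911]), np.float64(0.0021140878029346495))
yaw -1.9038017840654946 -1.9865650196521019
[0.1915951  0.48849283 0.24481716]
[[-3.93344625e-04 -9.30950348e-01  3.65145579e-01]
 [-1.00870724e-03  3.65145791e-01  9.30949802e-01]
 [-9.99999414e-01 -2.14089042e-06 -1.08268449e-03]]
```

Request:
{"name": "carry_out", "arguments": {
  "series": [
    {"dx":0.011,"dy":-0.029,"dz":0,"roll":-6.5},
    {"dx":0.022,"dy":-0.058,"dz":0,"roll":-13},
    {"dx":0.033,"dy":-0.087,"dz":0,"roll":-19.5},
    {"dx":0.044,"dy":-0.116,"dz":0,"roll":-26},
    {"dx":0.054,"dy":-0.146,"dz":0,"roll":-32.2}
  ],
  "grip": 0
}}

```text
time_s: 0.57
tool_pos: [0.2459, 0.3414, 0.245]
tcp_rot: [0.672, -0.219, 0.672, 0.219]
force: [0.8, 0.1, 1.0]
width: 0.299
```

Request:
{"name": "carry_out", "arguments": {
  "series": [
    {"dx":0.011,"dy":-0.029,"dz":0,"roll":-6.5},
    {"dx":0.022,"dy":-0.058,"dz":0,"roll":-13},
    {"dx":0.033,"dy":-0.087,"dz":0,"roll":-19.5},
    {"dx":0.044,"dy":-0.116,"dz":0,"roll":-26},
    {"dx":0.054,"dy":-0.146,"dz":0,"roll":-32.2}
  ]
}}

```text
time_s: 0.98
tool_pos: [0.2999, 0.1954, 0.2452]
tcp_rot: [0.707, -0.024, 0.707, 0.024]
force: [0.5, 0.3, 0.1]
width: -0.003
```

Request:
{"name": "carry_out", "arguments": {
  "series": [
    {"dx":0.011,"dy":-0.029,"dz":0,"roll":-6.5},
    {"dx":0.022,"dy":-0.058,"dz":0,"roll":-13},
    {"dx":0.033,"dy":-0.087,"dz":0,"roll":-19.5},
    {"dx":0.044,"dy":-0.116,"dz":0,"roll":-26},
    {"dx":0.054,"dy":-0.146,"dz":0,"roll":-32.2}
  ]
}}

```text
time_s: 1.4
tool_pos: [0.3539, 0.0492, 0.2453]
tcp_rot: [0.686, 0.173, 0.686, -0.173]
force: [0.9, 0.8, 0.5]
width: -0.0
```

Request:
{"name": "carry_out", "arguments": {
  "series": [
    {"dx":0.011,"dy":-0.029,"dz":0,"roll":-6.5},
    {"dx":0.022,"dy":-0.058,"dz":0,"roll":-13},
    {"dx":0.033,"dy":-0.087,"dz":0,"roll":-19.5},
    {"dx":0.044,"dy":-0.116,"dz":0,"roll":-26},
    {"dx":0.054,"dy":-0.146,"dz":0,"roll":-32.2}
  ]
}}

```text
time_s: 1.82
tool_pos: [0.4079, -0.0969, 0.2452]
tcp_rot: [0.611, 0.357, 0.611, -0.356]
force: [1.7, 0.6, 0.2]
width: 0.0
```

Request:
{"name": "carry_out", "arguments": {
  "series": [
    {"dx":0.011,"dy":-0.028,"dz":-0.01,"roll":-6.5},
    {"dx":0.022,"dy":-0.057,"dz":-0.02,"roll":-13},
    {"dx":0.033,"dy":-0.085,"dz":-0.03,"roll":-19.5},
    {"dx":0.044,"dy":-0.113,"dz":-0.04,"roll":-26},
    {"dx":0.054,"dy":-0.142,"dz":-0.05,"roll":-32}
  ]
}}

```text
time_s: 2.23
tool_pos: [0.4619, -0.2387, 0.1945]
tcp_rot: [0.489, 0.511, 0.489, -0.511]
force: [0.9, 0.1, 0.1]
width: 0.0
```

Run:
```python
from h import *
C={n:camera(n) for n in("top","wrist")}
im=np.hstack([C[n]["img"] for n in C]); cv2.imwrite("pics/p1.png",cv2.resize(im,(800,300))[:,:,::-1])
import pickle;pickle.dump(C,open("c1.pkl","wb"))
o=env.get_obs();print(env.tip_extent,o["tool_pos"],o["qpos"],o["tcp_rot"])
c=C["wrist"]
print(proj(c,[[.4645,-.2385,.125],[.492,-.2396,.115]]),np.linalg.inv(c["world_to_cam"])[:3,3])
save(c,"w1.png")
```

```text
0.014 [ 0.46219871 -0.24039945  0.19304294] [-4.79272211e-01  2.55600885e-01 -1.25776261e-01  1.19122063e+00
 -6.09675549e-04  2.70786939e+00] [-0.48795086 -0.5108465  -0.48901715  0.51166595]
[[251.23290992 208.11814934]
 [250.76648158 170.26506553]] [ 0.53792485 -0.2459429   0.32032844]
```

View pics/w1.png

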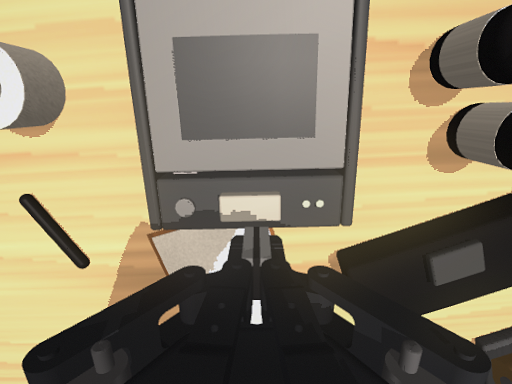

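View pics/p1.png

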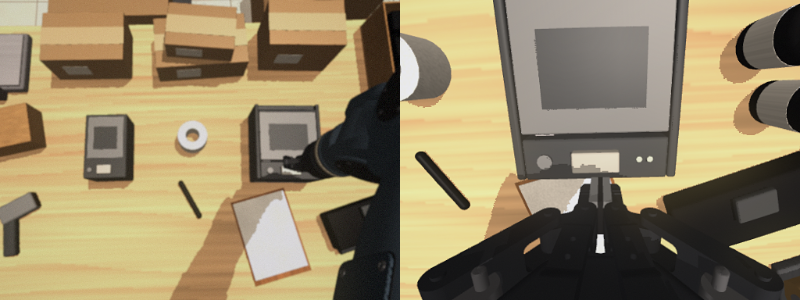

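Request:
{"name": "carry_out", "arguments": {
  "series": [
    {"dz":-0.012},
    {"dz":-0.024},
    {"dz":-0.036},
    {"dz":-0.045},
    {"dz":-0.045}
  ]
}}

```text
invalid input at $.series[0]: expected keys dx, dy, dz, roll
```

Request:
{"name": "carry_out", "arguments": {
  "series": [
    {"dz":-0.003},
    {"dz":-0.006},
    {"dz":-0.009},
    {"dz":-0.0115},
    {"dz":-0.0115}
  ]
}}

```text
invalid input at $.series[0]: expected keys dx, dy, dz, roll
```

Request:
{"name": "carry_out", "arguments": {
  "series": [
    {"dx":0,"dy":0.001,"dz":-0.012,"roll":0},
    {"dx":0,"dy":0.001,"dz":-0.024,"roll":0},
    {"dx":0,"dy":0.001,"dz":-0.036,"roll":0},
    {"dx":0,"dy":0.001,"dz":-0.045,"roll":0},
    {"dx":0,"dy":0.001,"dz":-0.045,"roll":0}
  ]
}}

```text
time_s: 2.75
tool_pos: [0.4606, -0.2354, 0.1487]
tcp_rot: [-0.489, -0.509, -0.492, 0.51]
force: [-0.1, -0.1, 0.3]
width: -0.003
```

Request:
{"name": "carry_out", "arguments": {
  "series": [
    {"dx":0,"dy":0,"dz":-0.003,"roll":0},
    {"dx":0,"dy":0,"dz":-0.006,"roll":0},
    {"dx":0,"dy":0,"dz":-0.009,"roll":0},
    {"dx":0,"dy":0,"dz":-0.0115,"roll":0},
    {"dx":0,"dy":0,"dz":-0.0115,"roll":0}
  ]
}}

```text
time_s: 3.17
tool_pos: [0.4619, -0.2363, 0.1387]
tcp_rot: [0.49, 0.51, 0.49, -0.509]
force: [0.1, 0.6, 1.5]
width: 0.002
```

Request:
{"name": "carry_out", "arguments": {
  "series": [
    {"dx":0,"dy":-0.002,"dz":-0.0015,"roll":0},
    {"dx":0,"dy":-0.002,"dz":-0.003,"roll":0},
    {"dx":0,"dy":-0.002,"dz":-0.004,"roll":0},
    {"dx":0,"dy":-0.002,"dz":-0.005,"roll":0},
    {"dx":0,"dy":-0.002,"dz":-0.005,"roll":0}
  ]
}}

```text
time_s: 3.58
tool_pos: [0.4619, -0.2384, 0.1339]
tcp_rot: [0.49, 0.51, 0.49, -0.509]
force: [0.6, 1.9, 4.9]
width: -0.001
```

Run:
```python
from h import *
C={n:camera(n) for n in("scene","wrist")}
im=np.hstack([C[n]["img"] for n in C]); cv2.imwrite("pics/p2.png",cv2.resize(im,(800,300))[:,:,::-1])
o=env.get_obs();print(o["tool_pos"],o["force"])
```

```text
[ 0.46192025 -0.23841428  0.13399616] [1.2188899  0.2566517  4.77822942]
```

View pics/p2.png

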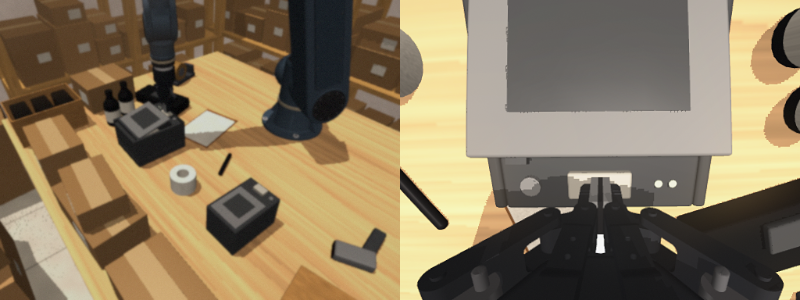

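Request:
{"name": "carry_out", "arguments": {
  "series": [
    {"dx":0,"dy":0,"dz":0.006,"roll":0},
    {"dx":0,"dy":0,"dz":0.026,"roll":0},
    {"dx":0,"dy":0,"dz":0.056,"roll":0},
    {"dx":0,"dy":0,"dz":0.09,"roll":0},
    {"dx":0,"dy":0,"dz":0.125,"roll":5}
  ]
}}

```text
time_s: 4.1
tool_pos: [0.4607, -0.238, 0.2598]
tcp_rot: [0.511, 0.488, 0.512, -0.488]
force: [0.5, -0.6, -0.6]
width: 0.0
```

Request:
{"name": "carry_out", "arguments": {
  "series": [
    {"dx":0,"dy":0,"dz":0.02,"roll":6},
    {"dx":0,"dy":0,"dz":0.03,"roll":12},
    {"dx":0,"dy":0,"dz":0.03,"roll":18},
    {"dx":0,"dy":0,"dz":0.03,"roll":24},
    {"dx":0,"dy":0,"dz":0.03,"roll":30}
  ],
  "grip": 0.07
}}

```text
time_s: 4.52
tool_pos: [0.4614, -0.2383, 0.2891]
tcp_rot: [0.621, 0.337, 0.622, -0.337]
force: [-0.5, -0.2, -0.4]
width: 0.705
```

Request:
{"name": "carry_out", "arguments": {
  "series": [
    {"dx":0.01,"dy":0,"dz":0,"roll":6},
    {"dx":0.02,"dy":0,"dz":0,"roll":12},
    {"dx":0.03,"dy":0,"dz":0,"roll":18},
    {"dx":0.04,"dy":0,"dz":0,"roll":24},
    {"dx":0.05,"dy":0,"dz":0,"roll":30}
  ]
}}

```text
time_s: 4.93
tool_pos: [0.5117, -0.2383, 0.2888]
tcp_rot: [0.687, 0.165, 0.688, -0.165]
force: [-0.2, 0.4, 0.4]
width: 0.819
```

Request:
{"name": "carry_out", "arguments": {
  "series": [
    {"dx":0.007,"dy":-0.001,"dz":0,"roll":6},
    {"dx":0.014,"dy":-0.002,"dz":0,"roll":12},
    {"dx":0.021,"dy":-0.003,"dz":0,"roll":18},
    {"dx":0.028,"dy":-0.005,"dz":0,"roll":24},
    {"dx":0.035,"dy":-0.006,"dz":0,"roll":25}
  ]
}}

```text
time_s: 5.35
tool_pos: [0.5467, -0.2444, 0.2887]
tcp_rot: [0.707, 0.012, 0.707, -0.012]
force: [0.1, 0.1, 0.5]
width: 0.817
```

Run:
```python
from h import *
from scipy.spatial.transform import Rotation as R
import pickle
C={n:camera(n) for n in("scene","wrist","top")}
pickle.dump(C,open("c3.pkl","wb"))
save(C["scene"],"s3.png");save(C["wrist"],"w3.png")
o=env.get_obs();print(o["tool_pos"],o["force"],o["width"],o["qpos"]);print(R.from_quat(o["tcp_rot"],scalar_first=True).as_matrix())
def edge(th):
    h=np.array([.622,-.244,.111]);ux=np.array([.9994,-.034,0]);uy=np.array([.034,.9994,0])
    return [h-ux*.13*np.cos(th)+uy*y+[0,0,.13*np.sin(th)] for y in(.074,0,-.074)]
for th in(.6,.7,.8):print(th,proj(C["wrist"],edge(th)),proj(C["scene"],edge(th)))
```

```text
[ 0.54671765 -0.24427811  0.2884126 ] [-0.58369139 -0.01617052 -0.9820763 ] 0.8199028121034575 [-4.20096101e-01  3.61434941e-01  2.71953965e-01  1.48235846e+00
 -2.05803522e-04  1.19246997e+00]
[[-1.03635067e-03  4.17575970e-02  9.99127234e-01]
 [ 2.37522910e-04  9.99127752e-01 -4.17573723e-02]
 [-9.99999435e-01  1.94040327e-04 -1.04536510e-03]]
0.6 [[214.57767006 105.58814296]
 [218.4564788  191.76424811]
 [221.89443867 263.99589628]] [[210.20475448 139.94205365]
 [195.78932403 128.361732  ]
 [182.61325775 117.77791878]]
0.7 [[222.66166639 105.39319593]
 [225.99075855 195.28517071]
 [228.9191995  270.00790585]] [[207.29774861 137.45019852]
 [192.86808546 125.86573965]
 [179.69139817 115.28809828]]
0.8 [[232.96852733 105.18897684]
 [235.47920244 198.78997263]
 [237.66748922 275.94948773]] [[204.01911857 135.31322726]
 [189.59322835 123.70935922]
 [176.43252618 113.12405724]]
```

View pics/s3.png

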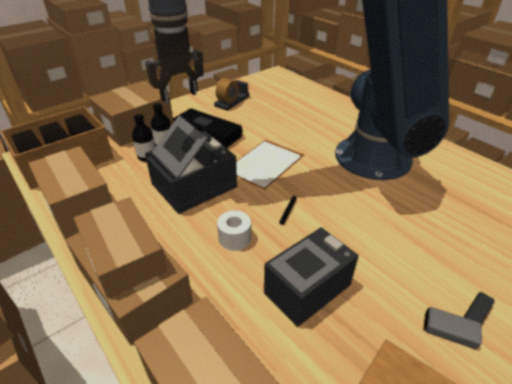

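View pics/w3.png

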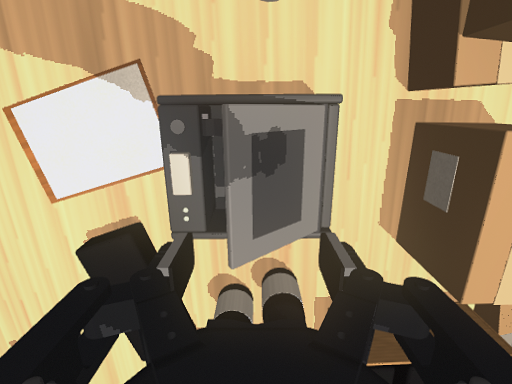

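Request:
{"name": "carry_out", "arguments": {
  "series": [
    {"dx":0,"dy":0,"dz":-0.018,"roll":0},
    {"dx":0,"dy":0,"dz":-0.036,"roll":0},
    {"dx":0,"dy":0,"dz":-0.054,"roll":0},
    {"dx":0,"dy":0,"dz":-0.072,"roll":0},
    {"dx":0,"dy":0,"dz":-0.08,"roll":0}
  ]
}}

```text
time_s: 5.92
tool_pos: [0.5453, -0.2438, 0.2067]
tcp_rot: [0.706, 0.015, 0.708, -0.014]
force: [-0.8, 0.2, -0.5]
width: 0.823
```

Run:
```python
from h import *
C={n:camera(n) for n in("scene","wrist")}
z=cv2.resize(C["scene"]["img"][60:220,130:260],None,fx=3,fy=3,interpolation=cv2.INTER_CUBIC)
w=cv2.resize(C["wrist"]["img"],(400,300)); im=np.zeros((480,790,3),np.uint8);im[:480,:390]=z;im[:300,390:]=w
cv2.imwrite("pics/p4.png",im[:,:,::-1])
o=env.get_obs();print(o["tool_pos"],o["force"],o["width"])
```

```text
[ 0.54559804 -0.24391386  0.20763449] [-0.20696358 -0.21152046  0.50491197] 0.819136316725338
```

View pics/p4.png

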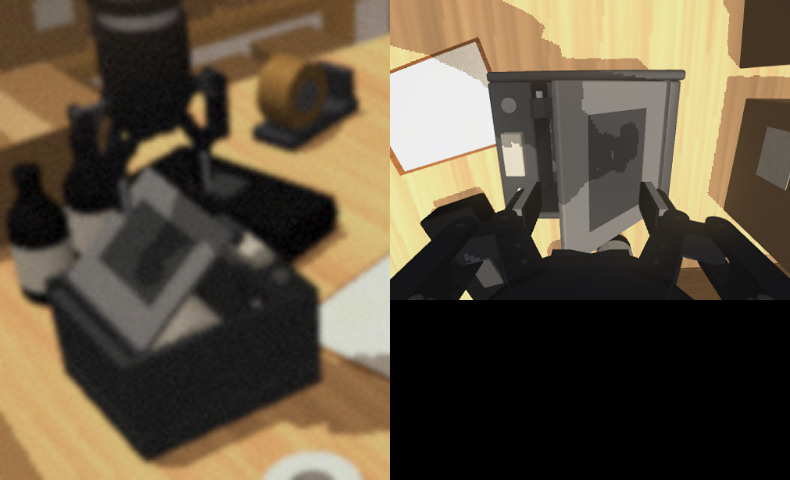

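Request:
{"name": "carry_out", "arguments": {
  "series": [
    {"dx":0,"dy":0,"dz":-0.01,"roll":0},
    {"dx":0,"dy":0,"dz":-0.02,"roll":0},
    {"dx":0,"dy":0,"dz":-0.028,"roll":0},
    {"dx":0.003,"dy":0,"dz":-0.028,"roll":0},
    {"dx":0.005,"dy":0,"dz":-0.028,"roll":0}
  ]
}}

```text
time_s: 6.43
tool_pos: [0.5517, -0.2442, 0.1804]
tcp_rot: [0.707, 0.014, 0.707, -0.014]
force: [0.6, -0.6, -0.1]
width: 0.815
```

Request:
{"name": "carry_out", "arguments": {
  "series": [
    {"dx":0.002,"dy":0,"dz":0,"roll":0},
    {"dx":0.004,"dy":0,"dz":0,"roll":0},
    {"dx":0.006,"dy":0,"dz":0.001,"roll":0},
    {"dx":0.008,"dy":0,"dz":0.003,"roll":0},
    {"dx":0.01,"dy":0,"dz":0.005,"roll":0}
  ]
}}

```text
time_s: 6.85
tool_pos: [0.5601, -0.2445, 0.1865]
tcp_rot: [0.706, 0.014, 0.708, -0.014]
force: [-10.6, -0.3, 7.7]
width: 0.823
```

Run:
```python
from h import *
C={n:camera(n) for n in("scene","wrist")}
z=cv2.resize(C["scene"]["img"][60:220,130:260],None,fx=3,fy=3,interpolation=cv2.INTER_CUBIC)
w=cv2.resize(C["wrist"]["img"],(400,300)); im=np.zeros((480,790,3),np.uint8);im[:480,:390]=z;im[:300,390:]=w
cv2.imwrite("pics/p5.png",im[:,:,::-1])
o=env.get_obs();print(o["tool_pos"],o["force"],o["width"])
```

```text
[ 0.56117935 -0.24449763  0.18678891] [-6.34873618 -0.25186836  5.04171283] 0.8191820607685245
```

View pics/p5.png

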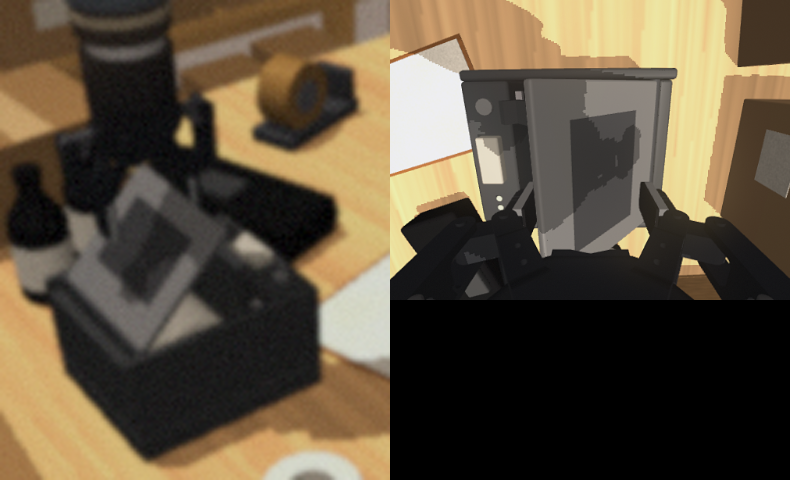

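Request:
{"name": "carry_out", "arguments": {
  "series": [
    {"dx":0,"dy":0,"dz":0.002,"roll":0},
    {"dx":0,"dy":0,"dz":0.004,"roll":0},
    {"dx":0.001,"dy":0,"dz":0.006,"roll":0},
    {"dx":0.003,"dy":0,"dz":0.009,"roll":0},
    {"dx":0.005,"dy":0,"dz":0.012,"roll":0}
  ]
}}

```text
time_s: 7.37
tool_pos: [0.567, -0.2443, 0.1981]
tcp_rot: [0.707, 0.014, 0.707, -0.014]
force: [-0.5, -0.2, -0.2]
width: 0.82
```

```bash
cat > look.py <<'E'
from h import *
import sys
C={n:camera(n) for n in("scene","wrist")}
z=cv2.resize(C["scene"]["img"][60:220,130:260],None,fx=3,fy=3,interpolation=cv2.INTER_CUBIC)
w=cv2.resize(C["wrist"]["img"],(400,300)); im=np.zeros((480,790,3),np.uint8);im[:480,:390]=z;im[:300,390:]=w
cv2.imwrite("pics/"+sys.argv[1],im[:,:,::-1])
o=env.get_obs();print(o["time_s"],o["tool_pos"],o["force"],o["width"])
E
python3 look.py p6.png
```

```text
7.4667 [ 0.56739301 -0.24433213  0.19842073] [-0.54756256  0.69495134  0.01105474] 0.8192436023909377
```

View pics/p6.png

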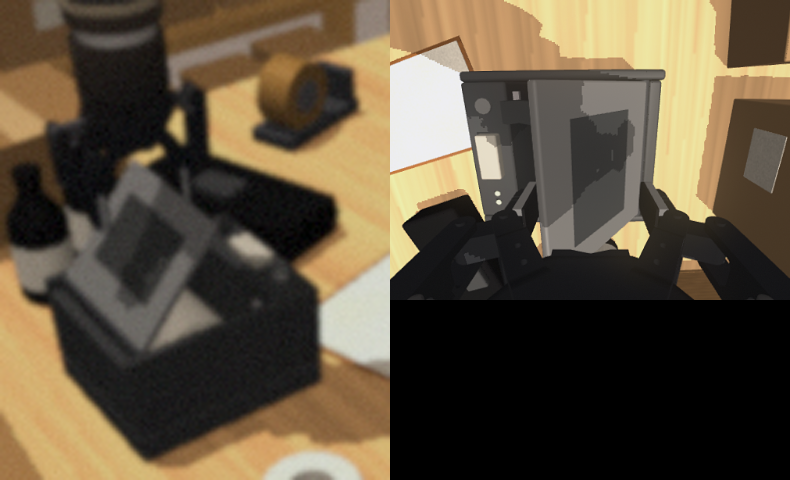

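Request:
{"name": "carry_out", "arguments": {
  "series": [
    {"dx":0.003,"dy":0,"dz":0.003,"roll":0},
    {"dx":0.006,"dy":0,"dz":0.006,"roll":0},
    {"dx":0.009,"dy":0,"dz":0.008,"roll":0},
    {"dx":0.012,"dy":0,"dz":0.01,"roll":0},
    {"dx":0.016,"dy":0,"dz":0.013,"roll":0}
  ]
}}

```text
time_s: 7.88
tool_pos: [0.5829, -0.2443, 0.2109]
tcp_rot: [0.707, 0.014, 0.707, -0.014]
force: [-0.0, -0.9, -0.9]
width: 0.823
```

Request:
{"name": "carry_out", "arguments": {
  "series": [
    {"dx":0.003,"dy":0,"dz":0.002,"roll":0},
    {"dx":0.006,"dy":0,"dz":0.004,"roll":0},
    {"dx":0.01,"dy":0,"dz":0.006,"roll":0},
    {"dx":0.013,"dy":0,"dz":0.008,"roll":0},
    {"dx":0.017,"dy":0,"dz":0.01,"roll":0}
  ]
}}

```text
time_s: 8.3
tool_pos: [0.6, -0.2442, 0.2209]
tcp_rot: [0.707, 0.014, 0.707, -0.014]
force: [-0.6, -0.5, -0.7]
width: 0.822
```

```bash
python3 look.py p7.png
```

```text
8.4 [ 0.60044219 -0.2442853   0.22096469] [-0.39639458 -0.02422355  0.14174341] 0.8156280928132572
```

View pics/p7.png

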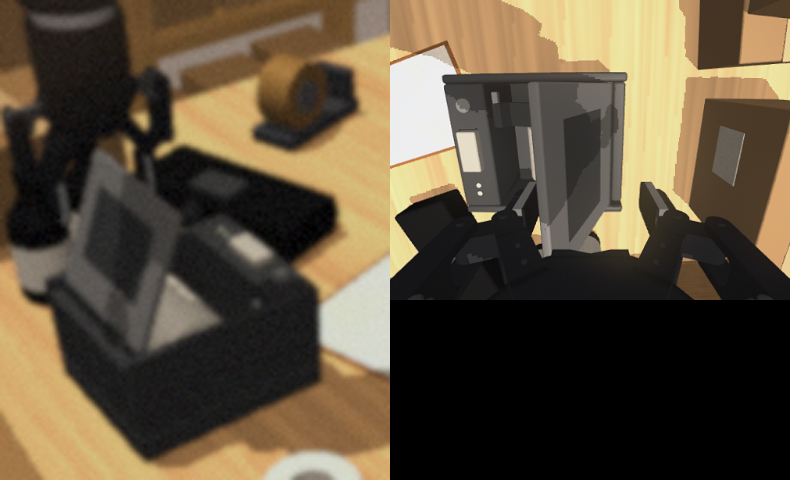

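Request:
{"name": "carry_out", "arguments": {
  "series": [
    {"dx":-0.004,"dy":0,"dz":0.001,"roll":0},
    {"dx":-0.003,"dy":0,"dz":0.002,"roll":0},
    {"dx":-0.001,"dy":0,"dz":0.003,"roll":0},
    {"dx":0.001,"dy":0,"dz":0.004,"roll":0},
    {"dx":0.003,"dy":0,"dz":0.004,"roll":0}
  ],
  "grip": 0.06
}}

```text
time_s: 8.82
tool_pos: [0.6029, -0.2444, 0.2252]
tcp_rot: [0.707, 0.014, 0.707, -0.014]
force: [-1.3, -0.5, 1.2]
width: 0.699
```

Request:
{"name": "carry_out", "arguments": {
  "series": [
    {"dx":-0.004,"dy":0,"dz":0.001,"roll":0},
    {"dx":-0.003,"dy":0,"dz":0.002,"roll":0},
    {"dx":-0.001,"dy":0,"dz":0.003,"roll":0},
    {"dx":0.001,"dy":0,"dz":0.004,"roll":0},
    {"dx":0.003,"dy":0,"dz":0.004,"roll":0}
  ],
  "grip": 0.05
}}

```text
time_s: 9.23
tool_pos: [0.606, -0.2443, 0.2291]
tcp_rot: [0.707, 0.014, 0.707, -0.014]
force: [1.0, 0.1, -0.1]
width: 0.586
```

Request:
{"name": "carry_out", "arguments": {
  "series": [
    {"dx":-0.004,"dy":0,"dz":0.001,"roll":0},
    {"dx":-0.003,"dy":0,"dz":0.002,"roll":0},
    {"dx":-0.001,"dy":0,"dz":0.003,"roll":0},
    {"dx":0.001,"dy":0,"dz":0.003,"roll":0},
    {"dx":0.003,"dy":0,"dz":0.003,"roll":0}
  ],
  "grip": 0.04
}}

```text
time_s: 9.65
tool_pos: [0.6089, -0.2443, 0.2319]
tcp_rot: [0.707, 0.014, 0.707, -0.014]
force: [-0.2, 0.6, -0.5]
width: 0.466
```

```bash
python3 look.py p8.png
```

```text
9.75 [ 0.60906755 -0.24431172  0.23166232] [-0.27121397  0.773825   -0.22832169] 0.46663458020934273
```

View pics/p8.png

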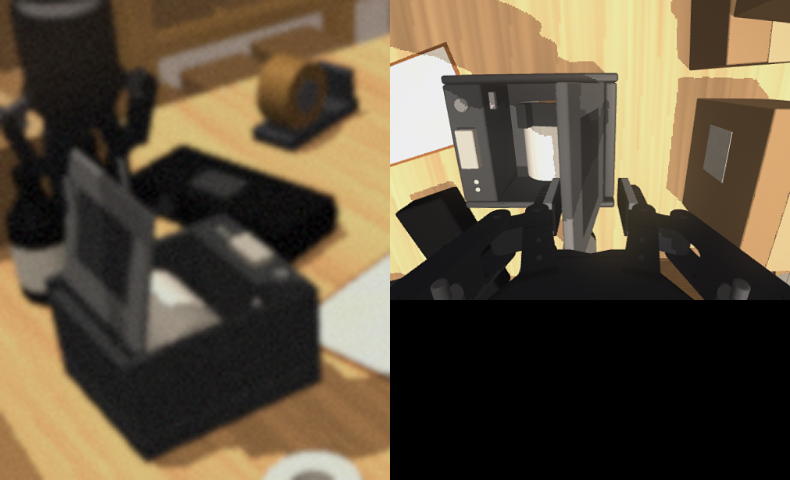

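Request:
{"name": "carry_out", "arguments": {
  "series": [
    {"dx":-0.005,"dy":0,"dz":0,"roll":0},
    {"dx":-0.005,"dy":0,"dz":0,"roll":0},
    {"dx":-0.004,"dy":0,"dz":0.001,"roll":0},
    {"dx":-0.002,"dy":0,"dz":0.001,"roll":0},
    {"dx":0,"dy":0,"dz":0.001,"roll":0}
  ],
  "grip": 0.026
}}

```text
time_s: 10.17
tool_pos: [0.6089, -0.2444, 0.233]
tcp_rot: [0.707, 0.014, 0.707, -0.014]
force: [-0.8, 0.5, -0.4]
width: 0.304
```

Request:
{"name": "carry_out", "arguments": {
  "series": [
    {"dx":0.002,"dy":0,"dz":0,"roll":0},
    {"dx":0.004,"dy":0,"dz":0,"roll":0},
    {"dx":0.006,"dy":0,"dz":0.001,"roll":0},
    {"dx":0.008,"dy":0,"dz":0.001,"roll":0},
    {"dx":0.01,"dy":0,"dz":0.001,"roll":0}
  ]
}}

```text
time_s: 10.58
tool_pos: [0.619, -0.2443, 0.2338]
tcp_rot: [0.707, 0.014, 0.707, -0.014]
force: [0.1, -0.3, 0.3]
width: 0.298
```

```bash
python3 look.py p9.png
```

```text
10.6833 [ 0.61902627 -0.2442585   0.23365291] [-0.27456242 -0.48967434  0.26244965] 0.3005089744458249
```

View pics/p9.png

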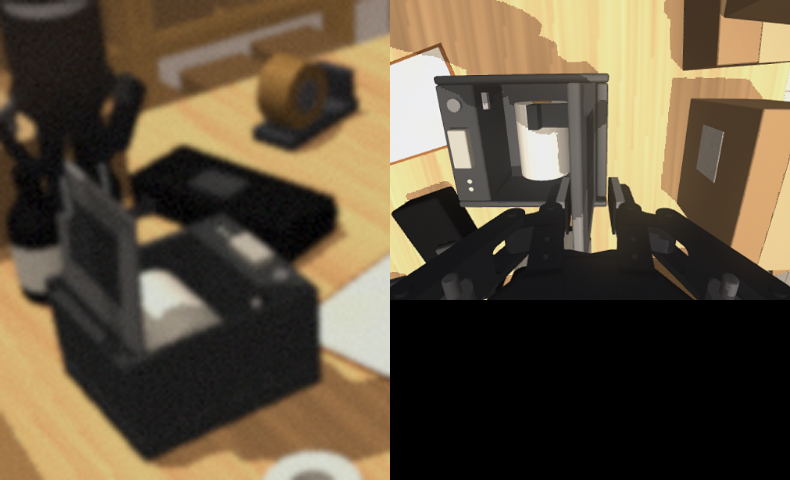

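Request:
{"name": "carry_out", "arguments": {
  "series": [
    {"dx":-0.001,"dy":0,"dz":0,"roll":0},
    {"dx":0,"dy":0,"dz":0,"roll":0},
    {"dx":0.002,"dy":0,"dz":0,"roll":0},
    {"dx":0.004,"dy":0,"dz":0,"roll":0},
    {"dx":0.006,"dy":0,"dz":0,"roll":0}
  ],
  "grip": 0.021
}}

```text
time_s: 11.1
tool_pos: [0.6249, -0.2443, 0.2339]
tcp_rot: [0.707, 0.014, 0.707, -0.014]
force: [-0.1, 0.5, -0.8]
width: 0.247
```

Request:
{"name": "carry_out", "arguments": {
  "series": [
    {"dx":0.0015,"dy":0,"dz":0,"roll":0},
    {"dx":0.003,"dy":0,"dz":0,"roll":0},
    {"dx":0.0045,"dy":0,"dz":0,"roll":0},
    {"dx":0.006,"dy":0,"dz":0,"roll":0},
    {"dx":0.0075,"dy":0,"dz":0,"roll":0}
  ]
}}

```text
time_s: 11.52
tool_pos: [0.6324, -0.2443, 0.2338]
tcp_rot: [0.707, 0.014, 0.707, -0.014]
force: [0.2, -0.2, 1.1]
width: 0.246
```

Request:
{"name": "carry_out", "arguments": {
  "series": [
    {"dx":0.0015,"dy":0,"dz":0,"roll":0},
    {"dx":0.003,"dy":0,"dz":0,"roll":0},
    {"dx":0.0045,"dy":0,"dz":0,"roll":0},
    {"dx":0.006,"dy":0,"dz":0,"roll":0},
    {"dx":0.0075,"dy":0,"dz":-0.001,"roll":0}
  ]
}}

```text
time_s: 11.93
tool_pos: [0.6399, -0.2443, 0.2329]
tcp_rot: [0.707, 0.014, 0.707, -0.014]
force: [-0.1, -0.3, 0.9]
width: 0.248
```

```bash
python3 look.py p10.png
```

```text
12.0333 [ 0.63989033 -0.24427454  0.2325019 ] [ 0.06751683  0.84351165 -0.76921321] 0.24768441236658972
```

View pics/p10.png

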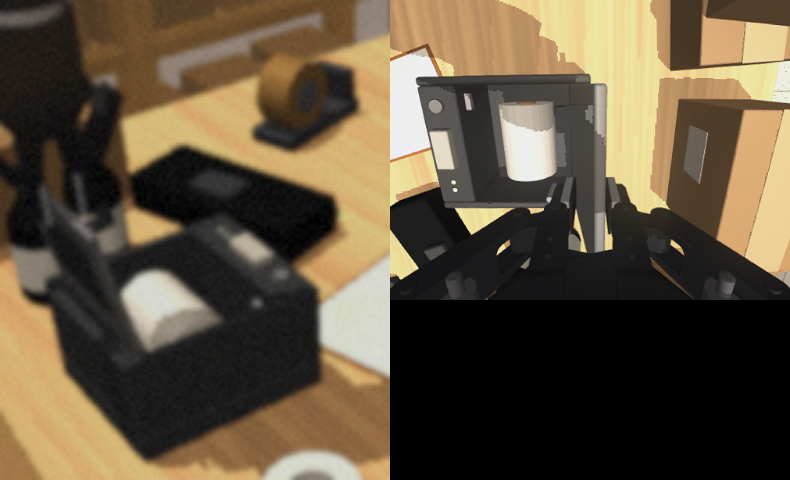

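Request:
{"name": "carry_out", "arguments": {
  "series": [
    {"dx":0.0015,"dy":0,"dz":0,"roll":0},
    {"dx":0.003,"dy":0,"dz":0,"roll":0},
    {"dx":0.0045,"dy":0,"dz":0,"roll":0},
    {"dx":0.006,"dy":0,"dz":0,"roll":0},
    {"dx":0.0075,"dy":0,"dz":-0.001,"roll":0}
  ]
}}

```text
time_s: 12.45
tool_pos: [0.6474, -0.2443, 0.2319]
tcp_rot: [0.707, 0.014, 0.707, -0.014]
force: [0.6, 0.7, 0.1]
width: 0.243
```

Request:
{"name": "carry_out", "arguments": {
  "series": [
    {"dx":0.0015,"dy":0,"dz":0,"roll":0},
    {"dx":0.003,"dy":0,"dz":0,"roll":0},
    {"dx":0.0045,"dy":0,"dz":0,"roll":0},
    {"dx":0.006,"dy":0,"dz":0,"roll":0},
    {"dx":0.0075,"dy":0,"dz":0,"roll":0}
  ]
}}

```text
time_s: 12.87
tool_pos: [0.6549, -0.2443, 0.2318]
tcp_rot: [0.707, 0.014, 0.707, -0.014]
force: [-0.2, -0.9, 0.1]
width: 0.246
```

Request:
{"name": "carry_out", "arguments": {
  "series": [
    {"dx":0.001,"dy":0,"dz":0,"roll":0},
    {"dx":0.002,"dy":0,"dz":0,"roll":0},
    {"dx":0.003,"dy":0,"dz":0,"roll":0},
    {"dx":0.004,"dy":0,"dz":0,"roll":0},
    {"dx":0.004,"dy":0,"dz":0,"roll":0}
  ]
}}

```text
time_s: 13.28
tool_pos: [0.6588, -0.2443, 0.2318]
tcp_rot: [0.707, 0.014, 0.707, -0.014]
force: [0.1, -0.1, 0.1]
width: 0.246
```

```bash
python3 look.py p11.png
```

```text
13.3833 [ 0.65867159 -0.24428678  0.23176955] [-0.36444845 -0.47522875  0.00985101] 0.24539268715870244
```

View pics/p11.png

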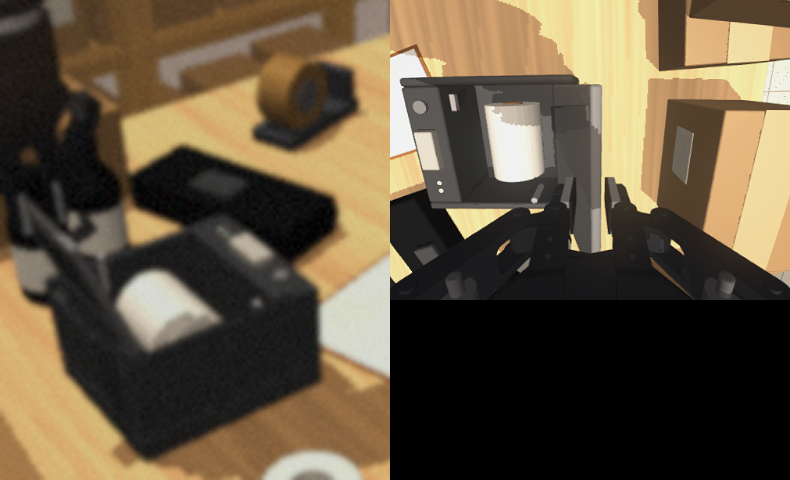

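Run:
```python
from h import *
C=camera("wrist")
h=np.array([.622,-.244,.111]);ux=np.array([.9994,-.034,0]);uy=np.array([.034,.9994,0])
im=C["img"].copy()
for th,col in((1.8,(255,0,0)),(1.9,(0,255,0))):
    for s in(-.004,.004):
        e=[h-ux*(.13*np.cos(th)-s*np.sin(th))+uy*y+[0,0,.13*np.sin(th)+s*np.cos(th)] for y in(.074,-.03)]
        p=proj(C,e);print(th,s,p.round(1).tolist());cv2.line(im,*[tuple(int(round(v)) for v in q) for q in p],col,1)
cv2.imwrite("pics/p12.png",cv2.resize(im[90:330,170:350],None,fx=3.3,fy=2.5)[:600,:,::-1])
o=env.get_obs();print(o["time_s"],o["force"])
```

```text
1.8 -0.004 [[228.4, 112.5], [235.1, 311.2]]
1.8 0.004 [[246.6, 112.3], [249.5, 308.9]]
1.9 -0.004 [[257.6, 112.2], [258.2, 307.1]]
1.9 0.004 [[274.3, 112.1], [271.6, 303.8]]
13.4333 [0.25970754 0.57384381 0.75387436]
```

View pics/p12.png

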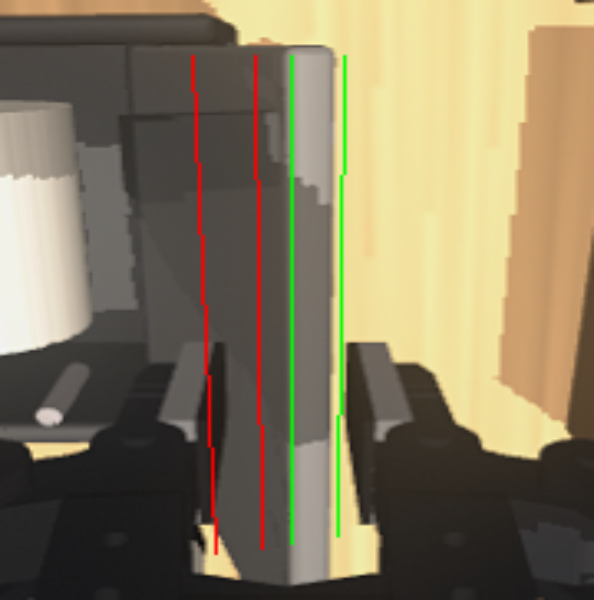

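The lid matches the 1.9 rad prediction, and there is a visible gap to both fingers. I'm withdrawing straight up.

Request:
{"name": "carry_out", "arguments": {
  "series": [
    {"dx":0,"dy":0,"dz":0.006,"roll":0},
    {"dx":0,"dy":0,"dz":0.014,"roll":0},
    {"dx":0,"dy":0,"dz":0.024,"roll":0},
    {"dx":0,"dy":0,"dz":0.036,"roll":0},
    {"dx":0,"dy":0,"dz":0.05,"roll":0}
  ]
}}

```text
time_s: 13.85
tool_pos: [0.6586, -0.2443, 0.2829]
tcp_rot: [0.707, 0.014, 0.707, -0.014]
force: [-0.1, -0.8, 0.1]
width: 0.244
```

Request:
{"name": "carry_out", "arguments": {
  "series": [
    {"dx":0,"dy":0,"dz":0.012,"roll":0},
    {"dx":-0.01,"dy":0,"dz":0.03,"roll":0},
    {"dx":-0.03,"dy":0,"dz":0.05,"roll":0},
    {"dx":-0.045,"dy":0,"dz":0.06,"roll":0},
    {"dx":-0.05,"dy":0,"dz":0.06,"roll":0}
  ]
}}

```text
time_s: 14.27
tool_pos: [0.6078, -0.2446, 0.346]
tcp_rot: [0.709, 0.013, 0.705, -0.015]
force: [-0.6, 0.4, 0.3]
width: 0.243
```

```bash
python3 look.py p13.png
python3 - <<'E'
from h import *
C=camera("wrist")
h=np.array([.622,-.244,.111]);ux=np.array([.9994,-.034,0]);uy=np.array([.034,.9994,0])
im=C["img"].copy()
for th,col in((1.8,(255,0,0)),(1.9,(0,255,0))):
    for s in(-.004,.004):
        e=[h-ux*(.13*np.cos(th)-s*np.sin(th))+uy*y+[0,0,.13*np.sin(th)+s*np.cos(th)] for y in(.074,-.074)]
        p=proj(C,e);cv2.line(im,*[tuple(int(round(v)) for v in q) for q in p],col,1)
cv2.imwrite("pics/p14.png",im[:,:,::-1])
E
```

```text
14.3667 [ 0.60832789 -0.24446878  0.34306191] [ 0.32591289 -0.26595981 -0.41371845] 0.24735498547954923
```

View pics/p13.png

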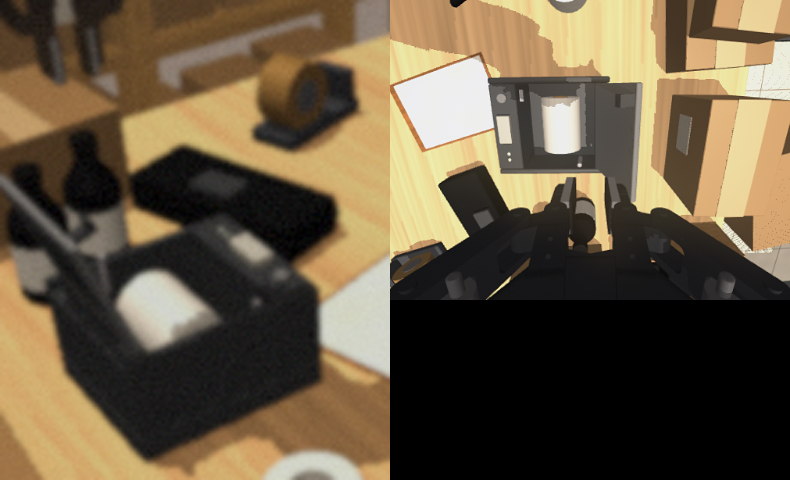

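View pics/p14.png

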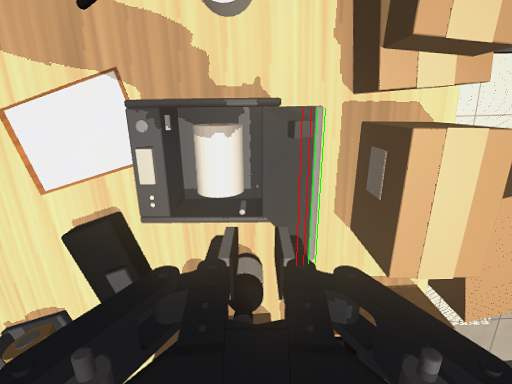

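The lid stays at its open stop (edge from about (322,107) to (310,263), on the 1.9 rad lines), and the gripper is well clear above it. I'm handing in.

```bash
python3 -c "
from cell import env
print(env.finish_job())"
```

```text
the job is handed in; nothing more can be done
None
```

The label printer's lid is now fully open and leaning back past upright, with the gripper clear of it. I handed the job in at about 14.4 s.

I pressed the release key with the closed fingertips, at about 4.9 N, and the lid popped up to about 0.7 rad. I then put an open finger on each side of the lid and eased it up. I narrowed the gap before upright, so the rear finger caught the lid and let it down slowly onto the stop. I never went near the receipt printer.

- **Last checks:** in the wrist pictures before and after I withdrew, the lid edge lay on or just short of the line predicted for 1.9 rad. It read about 1.88–1.9. After withdrawing, the tool forces were only noise, under about 1 N.
- **One hitch:** the first push jammed by friction against the lid edge, with about 13 N at the wrist. Raising the tool along the lid's arc freed it, and later forces stayed below about 2 N.
- **Measurements:** the key's height came out at 122 mm from two views, against 125 mm in the text. First contact during the press agreed with 125 mm.

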